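# Turn the tube rotator until its sample tube points straight up

### The arm

A 7-joint arm with a two-finger parallel gripper is mounted at the origin on the work surface. World frame = base frame: x ahead of the robot, y to its left, z up, the work surface at z = 0. Lengths are in m, angles in rad, forces in N, time in s.
With the tool pointing down it reaches from about 0.4 to 0.85 m from the base axis. Payload 4.5 kg.
Tool frame: the origin (TCP) lies at the very end of the fingers, on their centre line; the grasp point (between the pads) lies 19 mm behind it; y points along the fingers, x is the direction in which the jaws open and shut, and the axes are right-handed (so a half turn about y gives the same grasp; the last joint's range is limited). The gripper opens to 88 mm and grips with 3 to 60 N. Pads are 18 mm wide; open, the fingers measure 123 mm over their backs; the gripper's body (75 mm by 187 mm) begins 45 mm behind the grasp point.
Start: joints at [-1.07, 0.689, -0.195, 1.565, 0.157, 0.902, -0.215], TCP at [0.281, 0.558, 0.239] pointing down, gripper open.
Joint ranges: [-3.01, 3.01], [-0.46, 2.08], [-1.47, 1.51], [0.13, 2.56], [-1, 4.14], [0.04, 2.09], [-2.66, 2.66]. Speed limits (rad/s): [2.57, 2.57, 3.14, 3.14, 3.14, 3.14, 3.14].

### API

Orientations are given as a unit quaternion [x, y, z, w].
In Python, from plant import r gives the robot as it stands.
- The arm moves only by the shell command python3 -m inch 'ROWS' [OPENING] [FORCE]. ROWS is JSON, a list of rows, each a list of 6 numbers: the shift along the tool's x, y, z in mm, then the turn, a rotation vector about the tool's x, y, z in rad. In form: [[x, y, z, ax, ay, az], ...]. A call has 1 to 12 rows; each row shifts and turns the commanded pose from where the row before left it, along the tool's axes as they then stand; what a row does not reach is not made up. A row lasts 1/12 s, in which the tool goes at most 41.7 mm and 7.16 degrees, less where a joint would pass 70% of its speed; a pose out of reach is approached as far as the arm can. A call is refused whole if a number of a shift passes 41.7 or a number of a turn 0.125, either way. A call with a gripper value outside its range is refused whole. OPENING is the finger opening in mm, from 0 to 88.1, set as the call begins (- or left out, the last holds). The fingers move at their own pace and stop on an object; FORCE is the grip in N (left out, the last holds). Time passes only in rows, so rows that do not move let the fingers close. It gives the time, the measured TCP pose, the force and the opening at its end, in the units of the state.
- r.get_state(): the state, without advancing time (a new reading comes with each control period).
- r.snapshot(name): name is "scene" or "top" or "wrist"; returns a dict with "img" (384x512x3 uint8, red, green, blue), "range_z" (384x512 float32, m along the optical axis (not along the pixel's ray), 0 where there is no reading), "mtx" (3x3 intrinsics, pixels), "k1" (the pictures are not rectified: a ray, as slopes to the right and down, at radius r is drawn at 1 + k1 r^2 times it, then the intrinsics apply), "camera_from_world" (4x4, takes a point from world to camera coordinates); the wrist camera has in their place "tool_from_camera" (4x4, takes a point from camera to tool coordinates, whose origin is the TCP and whose axes are the tool frame's). Camera axes: x right, y down, z forward; pixel columns grow to the right and rows downward; lengths in m; the calibration is good to about 2 mm. A picture is of the moment at which its call begins: read the wrist's pose just before it.
- r.finish_job(): hands the job in, once; it reports no verdict.
The state is a dict: "clock": time; "q": joint angles; "qd": joint speeds; "joint_torque": joint torques, N m; "tool_pos": TCP position; "eef_rot": TCP orientation; "contact_force": force on the tool from outside, world axes, zero at the start; "moment": the same for the moment, N m; "opening": opening from 0.0 (shut) to 1.0 (fully open).
Only numpy, scipy, OpenCV 4.12 (cv2) and the standard library are available. Lean on these libraries where they do the work, as an engineer would, in place of code of your own. Each camera call takes 0.05 s, during which the arm holds its last target.

### The job

Turn the wheel of the bench tube rotator by gently pushing its bare spokes with the fingertips, one spoke after another, until the capped sample tube on the wheel points straight up, and leave it there. Do not fling the wheel round and do not touch the tube itself. Leave the stand where it is, neither shoved, tipped nor lifted, and do not disturb the other things on the bench.

Things in the scene. Friction and masses are not known exactly. Their poses are not given: they have to be found in the camera images.
- rotator: Tube rotator's stand, loose on the bench, 2 to 3.5 kg: white base plate 190 (x) by 180 mm (y), 14 mm thick; upright 34 mm wide, 171 mm high, at x = -55 to -5 mm; low grey box (x -85 to -39 mm, 64 mm high) behind it. Origin: centre of underside; z up; x along the wheel's axle, away from the robot within 0.4 rad; y sideways. Must stay put.
- wheel: The rotator's rimless spoked wheel on a level axle, 145 mm above the bench, 45 mm to +x of the stand's centre. Origin: on the axle, mid-plane. x along the axle (as the stand's x); z radially out along the tube. Stiff bearing (0.09 N m, 1 to 2 N at a spoke): stays where left, turns either way. At the start the tube hangs 132 to 180 degrees from straight up, to either side.
- hub (a point): Point on the wheel at the middle of its hub (the wheel's origin and axes). Around x, 60 degrees apart: at 0 degrees (z) a round grey holder 23 mm wide with the tube; at 60, 120, 180, 240, 300 degrees bare aluminium bar spokes, straight, 10 mm wide, 12 mm deep along x, ends 95 mm from the axle. Hub 52 mm across, 22 mm thick. Nothing joins the spokes' ends.
- tube: The capped sample tube fixed in the wheel's holder: glass 16 mm across with a white cap 19 mm across and 20 mm long. Origin: where it leaves the holder, 50 mm from the axle; z points out along the tube towards the cap, whose end is 118 mm from the axle. Not to be touched.
- rack: Bystander: white tube rack full of capped tubes, 78 x 124 x 115 mm high. Origin: centre of underside.
- bottle: Bystander: amber bottle, 60 mm across, 150 mm high. Origin: centre of underside.
- beaker: Bystander: empty glass beaker, 70 mm across, 90 mm high. Origin: centre of underside.
- dish: Bystander: closed culture dish, 90 mm across, 16 mm high. Origin: centre of underside.
- timer: Bystander: grey bench timer lying flat, 50 x 70 x 22 mm. Origin: centre of underside.
- jar: Bystander: white jar with grey lid, 56 mm across, 70 mm high. Origin: centre of underside.
- marker: Bystander: black marker pen lying flat, 110 x 14 x 14 mm, along its x. Origin: centre of underside.

How it is judged:
On the way:
1. part of the way round (tube between 20 and 120 degrees from straight up) the wheel is let go, to take the next spoke (angle between tube's own z axis and vertical between 0.35 and 2.1 rad and contact force between each of the fingers, the arm and wheel below 0.05 N), for 0.1 s.
At the end, for the whole second after the job is handed in: The tube points straight up within 0.12 rad (7 degrees), the wheel is at rest, and the stand (within 25 mm) and the other things (within 30 mm) are where they were (angle between tube's own z axis and vertical below 0.12 rad and angular speed of wheel below 0.05 rad/s and angle between rotator's own z axis and vertical below 0.05 rad and distance of rotator from where it was at the start of the episode below 0.025 m and distance of each of rack, bottle, beaker, dish, timer, jar, marker from where it was at the start of the episode below 0.03 m); the robot touches nothing.
It fails at once if the sample tube is touched (over 1 N) (contact force between any of the fingers, the arm and tube above 1 N).
It fails at once if the wheel is flung round (over 4 rad/s) (angular speed of wheel above 4 rad/s).
It fails at once if the wheel is forced (over 25 N) (contact force between any of the fingers, the arm and wheel above 25 N).
It fails at once if the stand is shoved over 25 mm, tipped or lifted (distance of rotator from where it was at the start of the episode above 0.025 m or angle between rotator's own z axis and vertical above 0.1 rad or height (world z) of rotator above 0.012 m).
It fails at once if a bystander is moved over 30 mm, or tipped (distance of any of rack, bottle, beaker, dish, timer, jar, marker from where it was at the start of the episode above 0.03 m or angle between any of rack, bottle, beaker, dish, timer, jar, marker's own z axis and vertical above 0.3 rad).
It also fails if it takes over 69 s, if anything falls off the work surface, if the arm or the gripper's body presses on something with over 40 N, if the wrist force passes 120 N, or if a joint passes its speed limit or range.

## Working session

There is one attempt and no reset: what is moved stays moved. The work goes in short steps, Python scripts to look and compute and a shell command to move; the robot and the scene stay as the last step left them, time stands still between calls to the robot, and variables do not carry over. Pictures are saved under pics/ and viewed, and the job is handed in when it is done.

```bash
ls -la; mkdir -p pics; python3 - <<'E'
from plant import r
import cv2
s=r.get_state(); print(s)
for n in ["scene","top","wrist"]:
    d=r.snapshot(n); cv2.imwrite(f"pics/{n}0.png",d["img"][:,:,::-1]); print(n,d["mtx"],d["k1"],d.get("camera_from_world",d.get("tool_from_camera")))
E
```

```text
total 12
drwxr-xr-x  3 agent agent 4096 Dec  7 15:26 .
drwxr-xr-x 23 root  root  4096 Dec  7 15:26 ..
drwxr-xr-x  2 agent agent 4096 Dec  7 15:26 pics
{'clock': 0.0, 'q': array([-1.07018341,  0.68999023, -0.19453825,  1.56633679,  0.15729769,
        0.90248973, -0.21512307]), 'qd': array([ 0.00012351, -0.00082423, -0.00149573, -0.00167488,  0.00166868,
       -0.00110953, -0.00030934]), 'joint_torque': array([-3.70620965e-04, -5.27556860e+01, -1.26716405e+00, -1.53437752e+01,
       -5.27710444e-02,  6.32813302e-03,  1.67391531e-04]), 'tool_pos': array([0.2810249 , 0.55755193, 0.23790867]), 'eef_rot': array([ 0.60244699,  0.37028975, -0.37134795, -0.60170078]), 'contact_force': array([-0.02211007, -0.67255918,  0.25835281]), 'moment': array([ 0.01293096, -0.04245589,  0.02155424]), 'opening': 0.9945021904969207}
scene [[396.8563954    0.         263.9668868 ]
 [  0.         396.8563954  190.35199141]
 [  0.           0.           1.        ]] -0.10700168352429967 [[-0.48417378  0.87485192  0.01448677  0.23658957]
 [ 0.73269424  0.4144376  -0.53981536 -0.41299658]
 [-0.47826237 -0.25
[... 162 characters left out ...]
62022081]
 [  0.           0.           1.        ]] -0.11562119994213632 [[-0.01989753 -0.99956951  0.02156121  0.0519611 ]
 [-0.99672998  0.01814251 -0.07874134  0.62760659]
 [ 0.07831627 -0.02305747 -0.99666189  1.38016114]
 [ 0.          0.          0.          1.        ]]
wrist [[321.5143386    0.         260.16915764]
 [  0.         321.5143386  187.74970583]
 [  0.           0.           1.        ]] -0.0794541336430127 [[ 9.99999309e-01  1.83974237e-04  1.16145725e-03 -3.37877570e-04]
 [-1.06095929e-03 -2.84805062e-01  9.58584869e-01 -1.45709783e-01]
 [ 5.07143825e-04 -9.58585438e-01 -2.84804670e-01  7.25526153e-02]
 [ 0.00000000e+00  0.00000000e+00  0.00000000e+00  1.00000000e+00]]
```

View pics/scene0.png

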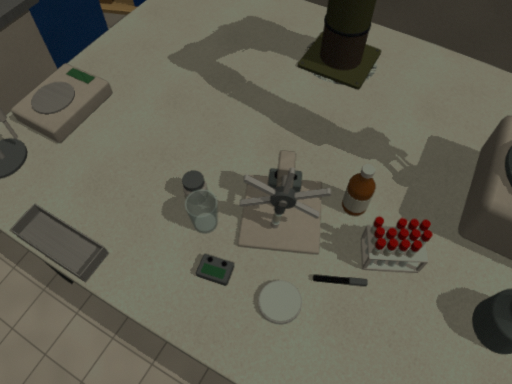

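View pics/top0.png

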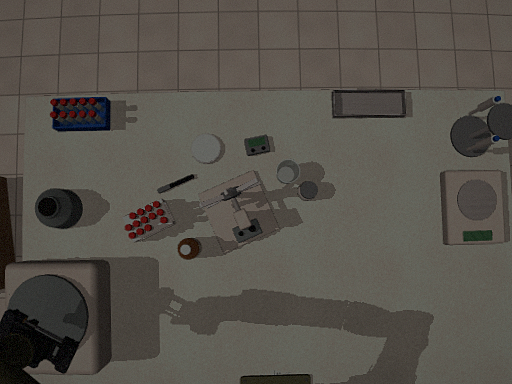

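View pics/wrist0.png

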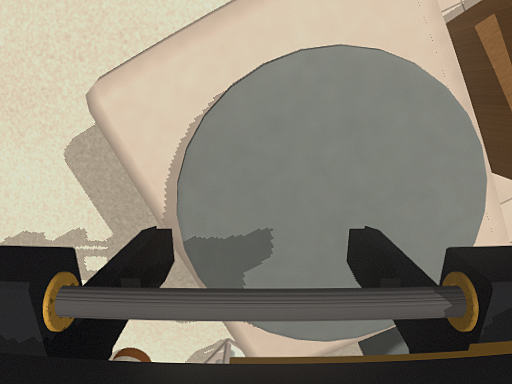

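The scene picture shows the rotator at about (283,200) px, its wheel towards the camera and the tube hanging low near (278,215). The top picture has it at about (235,205), with the bottle at (189,248) and the rack at (148,218) close by. Next I measure the poses from depth.

```bash
cat > h.py <<'E'
from plant import r
import numpy as np, cv2
def world_pts(d):
    h,w=d["range_z"].shape
    u,v=np.meshgrid(np.arange(w),np.arange(h))
    k=np.array([d["k1"],0,0,0,0.])
    p=cv2.undistortPoints(np.stack([u,v],-1).reshape(-1,1,2).astype(np.float64),d["mtx"],k).reshape(h,w,2)
    z=d["range_z"]; P=np.dstack([p[...,0]*z,p[...,1]*z,z])
    T=np.linalg.inv(d["camera_from_world"])
    W=P@T[:3,:3].T+T[:3,3]; W[z==0]=np.nan
    return W
def proj(d,X):
    X=np.atleast_2d(X).astype(float); T=d["camera_from_world"]
    rv=cv2.Rodrigues(T[:3,:3])[0]
    return cv2.projectPoints(X,rv,T[:3,3],d["mtx"],np.array([d["k1"],0,0,0,0.]))[0].reshape(-1,2)
E
python3 - <<'E'
from h import *
for n,box in [("scene",(230,140,120,120)),("top",(190,160,100,100))]:
    d=r.snapshot(n); W=world_pts(d); np.savez(f"{n}.npz",W=W,**d)
    x,y,w,h=box
    cv2.imwrite(f"pics/{n}_zoom.png",cv2.resize(d["img"][y:y+h,x:x+w,::-1],None,fx=5,fy=5,interpolation=cv2.INTER_CUBIC))
    sub=W[y:y+h,x:x+w].reshape(-1,3); sub=sub[np.isfinite(sub[:,0])]
    # base plate top z ~14mm
    m=(sub[:,2]>0.008)&(sub[:,2]<0.02); b=sub[m]
    print(n,len(b),cv2.minAreaRect((b[:,:2]*1000).astype(np.float32)), np.nanmedian(b[:,2]))
    m=(sub[:,2]>0.16)&(sub[:,2]<0.26); b=sub[m]; print(len(b),b.mean(0),b[:,2].max())
E
```

```text
scene 3842 ((571.1429443359375, 128.40805053710938), (190.89952087402344, 247.5416717529297), 22.48100471496582) 0.013357402417993713
1207 [0.60681145 0.10985238 0.17878252] 0.24006671790420842
top 2720 ((596.7569580078125, 92.79788208007812), (291.8072204589844, 269.13629150390625), 87.56293487548828) 0.013051036672655614
612 [0.59526474 0.10227471 0.17581133] 0.2413025293054194
```

```bash
python3 - <<'E'
from h import *
d=np.load("top.npz"); W=d["W"]
z=W[...,2]; 
for lo,hi in [(0.01,0.02),(0.055,0.07),(0.085,0.12),(0.12,0.16),(0.16,0.18),(0.18,0.25)]:
    m=((z>lo)&(z<hi)&(W[...,0]>0.3)).astype(np.uint8)
    n,l,s,c=cv2.connectedComponentsWithStats(m)
    for i in range(1,n):
        if s[i,4]>25 and 110<c[i,0]<340: print(lo,hi,s[i],c[i].round(), np.nanmean(W[l==i],0).round(3))
E
```

```text
0.01 0.02 [190 133  31  30 647] [205. 148.] [0.77  0.19  0.015]
0.01 0.02 [244 141  10  13  32] [247. 148.] [0.768 0.065 0.018]
0.01 0.02 [254 143  16  11  42] [260. 149.] [0.763 0.029 0.017]
0.01 0.02 [198 170  59  32 439] [227. 185.] [0.658 0.127 0.014]
0.01 0.02 [158 175  36  18 135] [174. 184.] [0.666 0.282 0.013]
0.01 0.02 [ 203  185   76   68 1890] [241. 217.] [0.565 0.088 0.014]
0.055 0.07 [300 181  18  18 167] [308. 189.] [ 0.638 -0.105  0.067]
0.055 0.07 [128 199  45  43 515] [153. 221.] [0.556 0.336 0.064]
0.055 0.07 [122 214  13  11  78] [127. 220.] [0.561 0.407 0.063]
0.055 0.07 [232 218  30  25 322] [247. 231.] [0.522 0.071 0.063]
0.085 0.12 [276 159  14  23  47] [280. 168.] [ 0.698 -0.025  0.089]
0.085 0.12 [284 159  16  24  55] [295. 172.] [ 0.685 -0.065  0.09 ]
0.085 0.12 [153 201   8   7  45] [156. 204.] [0.601 0.316 0.111]
0.085 0.12 [206 201  13   7  29] [211. 204.] [0.598 0.166 0.104]
0.085 0.12 [137 205  16  10  88] [144. 210.] [0.586 0.349 0.111]
0.085 0.12 [157 209   7   7  40] [160. 212.] [0.58  0.306 0.112]
0.085 0.12 [129 212   8   7  43] [132. 215.] [0.571 
[... 216 characters left out ...]
12 [124 220  17  11  90] [132. 225.] [0.544 0.383 0.111]
0.085 0.12 [144 225   9   6  44] [148. 228.] [0.537 0.339 0.111]
0.085 0.12 [136 228   9   7  46] [140. 231.] [0.527 0.362 0.111]
0.085 0.12 [128 232   8   7  47] [132. 235.] [0.517 0.384 0.111]
0.085 0.12 [178 238  21  22 267] [189. 248.] [0.48  0.23  0.102]
0.12 0.16 [220 183  37  28 130] [236. 199.] [0.61  0.098 0.144]
0.12 0.16 [181 244  10  11  86] [185. 249.] [0.479 0.233 0.148]
0.16 0.18 [201 184  46  22 228] [225. 195.] [0.619 0.125 0.169]
0.16 0.18 [233 209  18  21 248] [242. 219.] [0.555 0.084 0.17 ]
0.18 0.25 [243 178  16  10  72] [251. 182.] [0.647 0.058 0.193]
0.18 0.25 [223 189   8   7  36] [227. 192.] [0.62  0.119 0.222]
```

View pics/scene_zoom.png

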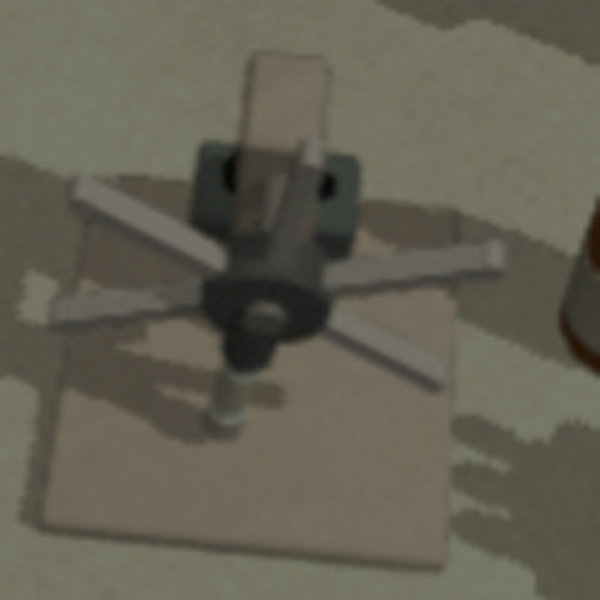

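View pics/top_zoom.png

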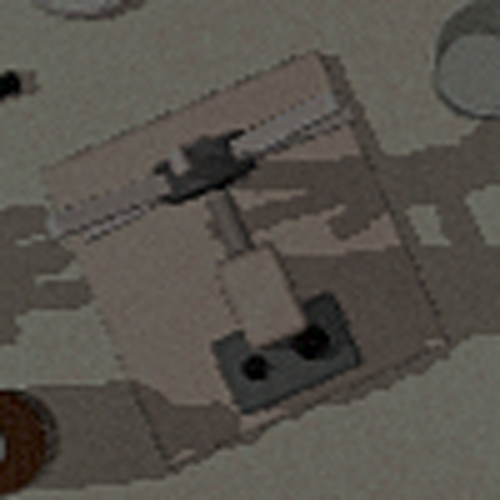

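```bash
cat >> h.py <<'E'
def pose_fit(clouds, fit_angle=True):
    pass
E
python3 - <<'E'
from h import *
# stand yaw: base plate mask from top: points z .009-.019 in largest rect; union components within region
P=[]
for n in ["top","scene"]:
    d=np.load(n+".npz"); W=d["W"].reshape(-1,3)
    m=(W[:,2]>0.009)&(W[:,2]<0.019)&(np.hypot(W[:,0]-0.59,W[:,1]-0.1)<0.135)
    P.append(W[m]); print(n,m.sum(),cv2.minAreaRect((W[m][:,:2]*1000).astype(np.float32)))
# upright top & box top
W=np.load("top.npz")["W"].reshape(-1,3)
m=(W[:,2]>0.165)&(W[:,2]<0.175)&(np.hypot(W[:,0]-0.555,W[:,1]-0.084)<0.04)
print(cv2.minAreaRect((W[m][:,:2]*1000).astype(np.float32)))
m=(W[:,2]>0.06)&(W[:,2]<0.068)&(np.hypot(W[:,0]-0.522,W[:,1]-0.071)<0.05)
print(cv2.minAreaRect((W[m][:,:2]*1000).astype(np.float32)))
E
```

```text
top 2465 ((575.4271240234375, 91.87213134765625), (206.31451416015625, 179.64527893066406), 22.84496307373047)
scene 3789 ((583.7760620117188, 97.61630249023438), (191.36553955078125, 180.35189819335938), 22.862369537353516)
((555.3446655273438, 83.4532241821289), (49.640159606933594, 33.806461334228516), 23.02277374267578)
((525.8192749023438, 70.92948913574219), (45.177757263183594, 75.33586120605469), 23.050518035888672)
```

```bash
cat >> h.py <<'E'
YAW=0.4; C=np.array([0.5835,0.0965])
ax=np.array([np.cos(YAW),np.sin(YAW),0]); ay=np.array([-np.sin(YAW),np.cos(YAW),0])
HUB=np.array([*C,0.145])+0.045*ax
def local(W): D=W-HUB; return np.stack([D@ax,D@ay,D[...,2]],-1)
def wheel_angle(show=True):
    # angle measured from up, positive towards +y local
    A=[];out=[]
    for n in ["scene","top"]:
        d=r.snapshot(n); W=world_pts(d).reshape(-1,3); L=local(W)
        m=(abs(L[:,0])<0.013)&(np.hypot(L[:,1],L[:,2])>0.035)&(np.hypot(L[:,1],L[:,2])<0.125)&(L[:,2]>-0.115)
        a=np.degrees(np.arctan2(L[m,1],L[m,2])); rr=np.hypot(L[m,1],L[m,2])
        h=np.histogram(a,bins=np.arange(-180,181,10),weights=None)[0]
        print(n,h, 'far(>103mm):',np.round(np.median(a[rr>0.104]),1) if (rr>0.104).any() else None,(rr>0.104).sum())
        mm=rr<0.104
        ph=np.angle(np.mean(np.exp(6j*np.radians(a[mm]))))/6
        print('  spoke phase mod60', np.degrees(ph))
E
python3 - <<'E'
from h import *
wheel_angle()
E
```

```text
scene [ 98  43   3   0   0   2 104  84   0   0   0   0 104 126   0   0   0   1
 125  19   0   0   0  13 225  11   0   0   0  13 156   6   0   0   0  10] far(>103mm): -172.7 21
  spoke phase mod60 6.773613094140088
top [ 3  5  0  0  0  0 22 21  0  0  0  0 71 35  0  0  0  3 34  0  0  0  0 18
 87  0  0  0  0  1 32  1  0  0  0  0] far(>103mm): -169.1 1
  spoke phase mod60 6.333758609900721
```

```bash
cat >> h.py <<'E'
from scipy.spatial.transform import Rotation as Ro
Rgoal=np.stack([ax,[0,0,-1.],ay],1)
def st(goal_local=None):
    s=r.get_state(); R=Ro.from_quat(s["eef_rot"]).as_matrix()
    L=local(s["tool_pos"]); print("t %.2f"%s["clock"],"tcp",s["tool_pos"].round(4),"local mm",(L*1000).round(1),"F loc",[round(float(s["contact_force"]@a),2) for a in (ax,ay,[0,0,1])],"open",round(s["opening"],3))
    print(" q",s["q"].round(2)," turn to goal (tool rotvec)",Ro.from_matrix(R.T@Rgoal).as_rotvec().round(3))
    if goal_local is not None:
        g=HUB+np.array(goal_local)/1000@np.stack([ax,ay,[0,0,1.]])
        print(" shift in tool mm",(R.T@(g-s["tool_pos"])*1000).round(1)," in goal frame",(Rgoal.T@(g-s["tool_pos"])*1000).round(1))
E
python3 - <<'E'
from h import *
st([0,-20,140])
E
```

```text
t 0.35 tcp [0.2812 0.558  0.2386] local mm [-143.7  542.8   93.6] F loc [0.58, -0.07, -0.21] open 1.0
 q [-1.07  0.69 -0.19  1.57  0.16  0.9  -0.22]  turn to goal (tool rotvec) [ 0.     0.704 -0.   ]
 shift in tool mm [-254.8  -46.3 -522. ]  in goal frame [ 143.7  -46.4 -562.8]
```

```bash
python3 -m inch '[[0,-8,0,0,0.117,0],[0,-8,0,0,0.117,0],[0,-8,0,0,0.117,0],[0,-8,0,0,0.117,0],[0,-8,0,0,0.117,0],[0,-8,0,0,0.117,0]]' 0 10; python3 -c "
from h import *
st([0,-20,140])"
```

```text
clock: 0.85
tool_pos: [0.2811, 0.5581, 0.2871]
eef_rot: [-0.693, -0.139, 0.139, 0.693]
contact_force: [-0.2, -0.0, -0.8]
opening: 0.57
t 0.85 tcp [0.2811 0.5581 0.2871] local mm [-143.7  542.9  142.1] F loc [-0.15, 0.03, -0.76] open 0.57
 q [-1.18  0.63  0.01  1.51 -0.01  1.   -0.78]  turn to goal (tool rotvec) [-0.    -0.004 -0.   ]
 shift in tool mm [ 145.8    2.  -562.4]  in goal frame [ 143.7    2.1 -562.9]
```

```bash
python3 -m inch '[[12,0,-20,0,0,0],[12,0,-40,0,0,0],[12,0,-40,0,0,0],[12,0,-40,0,0,0],[12,0,-40,0,0,0],[12,0,-40,0,0,0],[12,0,-40,0,0,0],[12,0,-40,0,0,0],[12,0,-40,0,0,0],[12,0,-40,0,0,0],[12,0,-40,0,0,0],[12,0,-40,0,0,0]]'; python3 -c "
from h import *
st([0,-18,140])"
```

```text
clock: 1.85
tool_pos: [0.5941, 0.1902, 0.2868]
eef_rot: [-0.693, -0.141, 0.141, 0.693]
contact_force: [0.8, 0.0, 0.1]
opening: 0.009
t 1.85 tcp [0.5941 0.1902 0.2868] local mm [  1.2  82.2 141.8] F loc [0.71, -0.25, 0.05] open 0.009
 q [-0.37  0.63 -0.02  1.52  0.01  0.99  0.01]  turn to goal (tool rotvec) [-0.     0.002  0.   ]
 shift in tool mm [  -1.4    1.8 -100.2]  in goal frame [  -1.2    1.8 -100.2]
```

```bash
python3 -m inch '[[0,0,-30,0,0,0],[0,0,-30,0,0,0],[0,0,-25,0,0,0],[-1,0,-15,0,0,0],[0,0,0,0,0,0],[0,0,0,0,0,0]]'; python3 -c "
from h import *
st([0,-18,60])
d=r.snapshot('scene');cv2.imwrite('pics/s1.png',cv2.resize(d['img'][80:260,180:380,::-1],None,fx=3,fy=3))
d=r.snapshot('wrist');cv2.imwrite('pics/w1.png',d['img'][...,::-1])"
```

```text
clock: 2.35
tool_pos: [0.631, 0.1001, 0.2866]
eef_rot: [-0.693, -0.141, 0.141, 0.693]
contact_force: [-1.0, 1.0, -0.3]
opening: 0.005
t 2.35 tcp [0.631  0.1001 0.2866] local mm [ 1.000e-01 -1.520e+01  1.416e+02] F loc [-0.56, 1.31, -0.34] open 0.005
 q [-0.22  0.66 -0.02  1.47  0.02  1.02  0.16]  turn to goal (tool rotvec) [-0.001  0.001 -0.   ]
 shift in tool mm [-0.1 81.6 -2.9]  in goal frame [-0.1 81.6 -2.8]
```

View pics/s1.png

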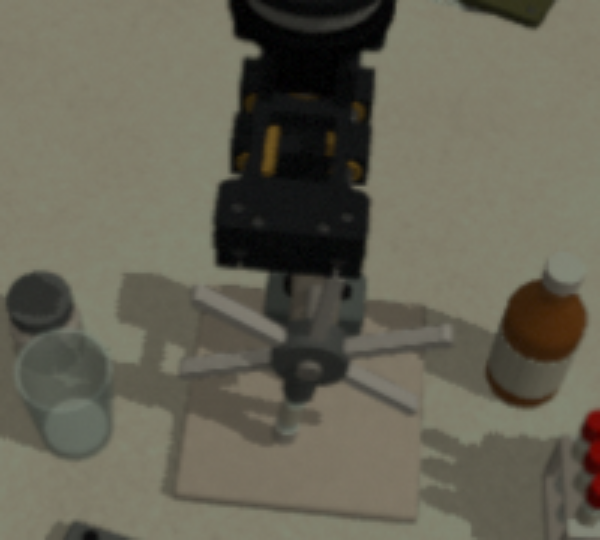

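View pics/w1.png

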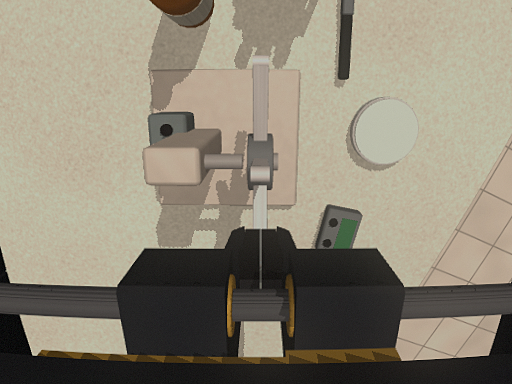

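The scene picture shows the wheel unturned below the gripper at (310,365). The wrist picture shows the top spoke's end at (260,172), clear of the shut fingertips at about (262,235). I descend beside the spoke.

```bash
python3 -m inch '[[0,10,0,0,0,0],[0,15,0,0,0,0],[0,15,-1,0,0,0],[0,15,-1,0,0,0],[0,15,0,0,0,0],[0,10,0,0,0,0],[0,0,0,0,0,0]]'; python3 -c "
from h import *
st([0,-8,58])"
```

```text
clock: 3.03
tool_pos: [0.6299, 0.099, 0.2039]
eef_rot: [-0.692, -0.14, 0.144, 0.693]
contact_force: [-0.4, -1.2, 0.4]
opening: 0.003
t 3.03 tcp [0.6299 0.099  0.2039] local mm [ -1.2 -15.8  58.9] F loc [-0.81, -0.92, 0.37] open 0.003
 q [-0.21  0.74 -0.03  1.56  0.02  0.84  0.16]  turn to goal (tool rotvec) [-0.002  0.004 -0.005]
 shift in tool mm [1.3 0.9 7.7]  in goal frame [1.2 0.9 7.8]
```

```bash
python3 -m inch '[[0,0,3,0,0,0],[0,0,3,0,0,0],[0,0,3,0,0,0],[0,0,3,0,0,0],[0,0,4,0,0,0],[0,0,4,0,0,0],[0,0,5,0,0,0],[0,0,5,0,0,0],[0,0,5,0,0,0]]'; python3 -c "
from h import *
st([0,62,47]);wheel_angle()
d=r.snapshot('scene');cv2.imwrite('pics/s2.png',cv2.resize(d['img'][80:260,180:380,::-1],None,fx=3,fy=3))"
```

```text
clock: 3.78
tool_pos: [0.6181, 0.1301, 0.2067]
eef_rot: [0.693, 0.141, -0.141, -0.693]
contact_force: [1.2, -2.1, -0.9]
opening: 0.008
t 3.78 tcp [0.6181 0.1301 0.2067] local mm [-0.1 17.5 61.7] F loc [0.28, -2.41, -0.87] open 0.008
 q [-0.27  0.73 -0.02  1.58  0.02  0.83  0.1 ]  turn to goal (tool rotvec) [ 0.     0.002 -0.   ]
 shift in tool mm [ 0.2 14.7 44.5]  in goal frame [ 0.1 14.7 44.5]
scene [  0   3  83 105  12   0   0   0  84 134   0   0   0   0  90  95   0   0
   0   0  11   0   0   0   0   0 106   5   0   0   0   4 112   8   0   0] far(>103mm): -150.1 30
  spoke phase mod60 28.573142824835777
top [ 0  0  1 33  0  0  0  1 16 70  3  0  0  0 17 24  0  0  0  0  0  0  0  0
  0  0  0  0  0  0  0  0  0  0  0  0] far(>103mm): -147.3 10
  spoke phase mod60 -28.059854893958878
```

View pics/s2.png

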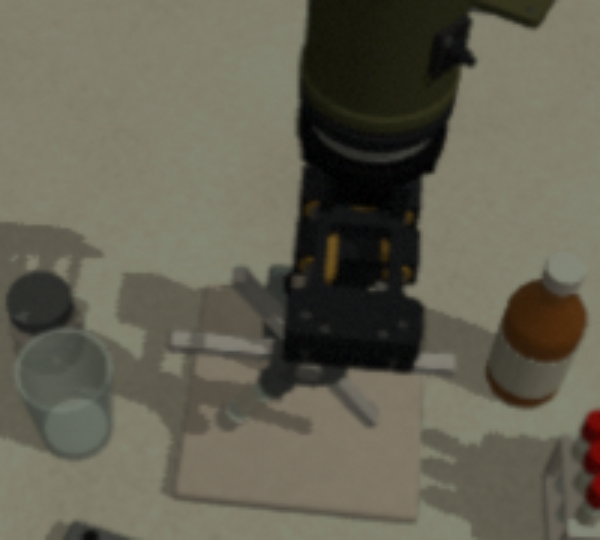

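The wheel has turned about 24° and the tube has swung left to (235,415). The push is light, about 2.4 N, so I continue.

```bash
python3 -m inch '[[0,1.5,5,0,0,0],[0,1.5,5,0,0,0],[0,1.5,5,0,0,0],[0,1.5,5,0,0,0],[0,1.5,5,0,0,0],[0,1.5,5,0,0,0],[0,1.5,5,0,0,0],[0,1.5,5,0,0,0],[0,1.5,3,0,0,0],[0,0,0,0,0,0]]'; python3 -c "
from h import *
st([0,62,47]);wheel_angle()"
```

```text
clock: 4.77
tool_pos: [0.6009, 0.1711, 0.1929]
eef_rot: [-0.692, -0.142, 0.142, 0.693]
contact_force: [-0.1, -0.3, -0.3]
opening: 0.007
t 4.77 tcp [0.6009 0.1711 0.1929] local mm [ 0.1 61.9 47.9] F loc [-0.19, -0.28, -0.35] open 0.007
 q [-0.34  0.74 -0.02  1.62  0.01  0.79  0.04]  turn to goal (tool rotvec) [-0.001  0.004 -0.   ]
 shift in tool mm [-0.1  0.9  0.1]  in goal frame [-0.1  0.9  0.1]
scene [ 25   0   0   0   0  49 221  41   0   0   0  49 186   0   0   0   0  64
  67  12   0   0   0  24   3   0   0   0   0  83  30   0   0   0   0  41] far(>103mm): -116.7 62
  spoke phase mod60 1.555023272978648
top [ 0  0  0  0  0  7 91  8  0  0  0 13 95  1  0  0  0 19 10  0  0  0  0  0
  0  0  0  0  0  0  0  0  0  0  0  0] far(>103mm): -116.9 28
  spoke phase mod60 3.0762587435564406
```

```bash
python3 -m inch '[[0,-5,-3,0,0,0],[0,-15,0,0,0,0],[0,-25,0,0,0,0],[0,-25,0,0,0,0],[0,-20,-10,0,0,0],[0,-4,-20,0,0,0],[0,0,-20,0,0,0],[0,0,-20,0,0,0],[0,0,-8,0,0,0],[0,0,0,0,0,0]]'; python3 -c "
from h import *
st([0,-20,58]);wheel_angle()"
```

```text
clock: 5.7
tool_pos: [0.634, 0.0917, 0.2874]
eef_rot: [0.694, 0.14, -0.139, -0.693]
contact_force: [0.3, -0.3, 0.1]
opening: 0.006
t 5.70 tcp [0.634  0.0917 0.2874] local mm [ -0.4 -24.1 142.4] F loc [0.18, -0.41, 0.08] open 0.006
 q [-0.21  0.66 -0.01  1.46  0.01  1.02  0.17]  turn to goal (tool rotvec) [ 0.002 -0.003 -0.   ]
 shift in tool mm [ 0.3 84.4  4.2]  in goal frame [ 0.4 84.4  4.1]
scene [ 25   0   0   0   1  45 224  42   0   0   0  47 186   0   0   0   0  54
  56   0   0   0   1 201  39   0   0   0   0 157  31   0   0   0   0  42] far(>103mm): -117.5 50
  spoke phase mod60 0.2581320429382341
top [ 0  0  0  0  0  0 11  0  0  0  0  0  0  0  0  0  0  0  0  0  0  0  0 68
  4  0  0  0  0 26  0  0  0  0  0  0] far(>103mm): -116.8 11
  spoke phase mod60 -3.6378450066329497
```

```bash
python3 -m inch '[[0,10,0,0,0,0],[0,15,0,0,0,0],[0,15,1,0,0,0],[0,15,1,0,0,0],[0,15,1,0,0,0],[0,12,0,0,0,0],[0,1,3,0,0,0],[0,0,3,0,0,0],[0,0,4,0,0,0],[0,0,4,0,0,0],[0,0,5,0,0,0],[0,0,5,0,0,0]]'; python3 -c "
from h import *
st([0,62,47])"
```

```text
clock: 6.8
tool_pos: [0.623, 0.1203, 0.205]
eef_rot: [0.693, 0.142, -0.141, -0.693]
contact_force: [0.5, -1.9, -0.5]
opening: 0.004
t 6.80 tcp [0.623  0.1203 0.205 ] local mm [ 0.7  6.5 60. ] F loc [-0.28, -1.93, -0.53] open 0.004
 q [-0.26  0.74 -0.01  1.58  0.01  0.83  0.13]  turn to goal (tool rotvec) [0.    0.002 0.002]
 shift in tool mm [-0.6 12.9 55.5]  in goal frame [-0.7 13.  55.5]
```

```bash
python3 -m inch '[[0,0,5,0,0,0],[0,1,5,0,0,0],[0,1,5,0,0,0],[0,1.5,5,0,0,0],[0,1.5,5,0,0,0],[0,1.5,5,0,0,0],[0,1.5,5,0,0,0],[0,1.5,5,0,0,0],[0,1.5,5,0,0,0],[0,1.5,5,0,0,0],[0,1,3,0,0,0],[0,0,0,0,0,0]]'; python3 -c "
from h import *
st([0,62,47]);wheel_angle()"
```

```text
clock: 7.8
tool_pos: [0.6012, 0.1701, 0.1904]
eef_rot: [-0.692, -0.141, 0.142, 0.693]
contact_force: [0.2, -0.1, 0.2]
opening: 0.008
t 7.80 tcp [0.6012 0.1701 0.1904] local mm [-0.  60.9 45.4] F loc [0.16, -0.22, 0.22] open 0.008
 q [-0.34  0.74 -0.01  1.62  0.01  0.78  0.05]  turn to goal (tool rotvec) [-0.001  0.004 -0.   ]
 shift in tool mm [ 0.  -1.6  1.1]  in goal frame [ 0.  -1.6  1.1]
scene [ 35   0   0   0   0  32 147   1   0   0   0  38 324  59   1   0   0  45
  83  10   0   0   0  17   3   0   0   0   0  66  33   0   0   0   0  31] far(>103mm): -55.9 92
  spoke phase mod60 3.056867452006977
top [  0   0   0   0   0   1  19   0   0   0   0  18 177  34   2   0   0  13
  14   0   0   0   0   0   0   0   0   0   0   0   0   0   0   0   0   0] far(>103mm): -56.6 55
  spoke phase mod60 5.183534894448431
```

```bash
python3 -m inch '[[0,-6,-3,0,0,0],[0,-15,0,0,0,0],[0,-25,0,0,0,0],[0,-25,0,0,0,0],[0,-22,-10,0,0,0],[0,-4,-20,0,0,0],[0,0,-20,0,0,0],[0,0,-20,0,0,0],[0,0,-5,0,0,0],[0,0,0,0,0,0],[0,0,0,0,0,0]]'; python3 -c "
from h import *
st([0,-20,58]);wheel_angle()
d=r.snapshot('scene');cv2.imwrite('pics/s3.png',cv2.resize(d['img'][80:260,180:380,::-1],None,fx=3,fy=3))
d=r.snapshot('wrist');cv2.imwrite('pics/w3.png',d['img'][...,::-1])"
```

```text
clock: 8.82
tool_pos: [0.6321, 0.0977, 0.2877]
eef_rot: [-0.692, -0.141, 0.141, 0.693]
contact_force: [0.2, 0.1, -0.8]
opening: 0.002
t 8.82 tcp [0.6321 0.0977 0.2877] local mm [  0.2 -17.8 142.7] F loc [0.24, -0.04, -0.77] open 0.002
 q [-0.22  0.66 -0.01  1.46  0.    1.02  0.17]  turn to goal (tool rotvec) [-0.001  0.002 -0.   ]
 shift in tool mm [-0.2 84.7 -2.3]  in goal frame [-0.2 84.7 -2.2]
scene [ 33   0   0   0   0  28 150   0   0   0   0  39 323  61   1   0   0  36
  66   0   0   0   0 182  58   1   0   0   0 150  38   0   0   0   0  31] far(>103mm): -55.9 84
  spoke phase mod60 1.644884652270932
top [ 0  0  0  0  0  0  0  0  0  0  0  9 42  0  0  0  0  0  0  0  0  0  0 51
 10  0  0  0  0 17  4  0  0  0  0  0] far(>103mm): -57.0 50
  spoke phase mod60 -1.8399166787945178
```

View pics/s3.png

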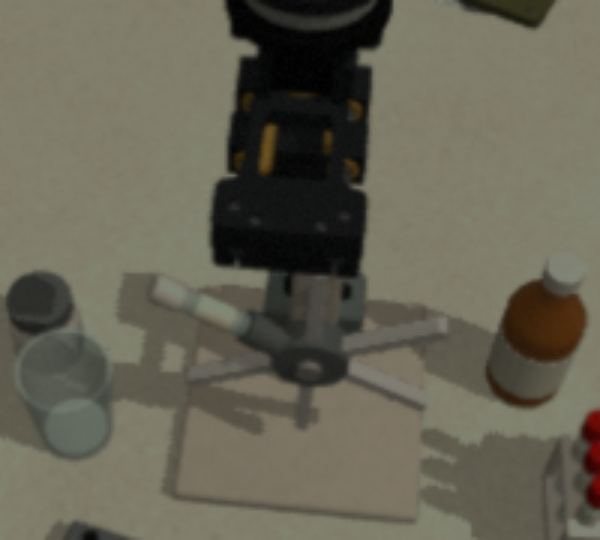

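View pics/w3.png

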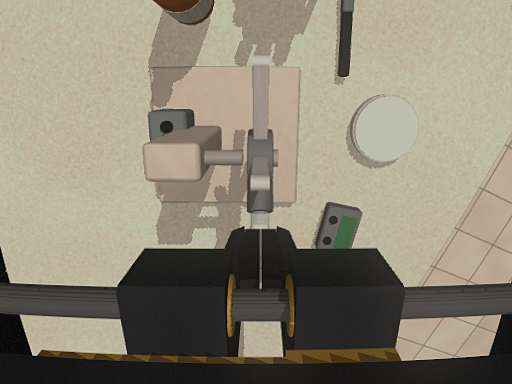

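The tube is now free at about -57°: in the scene picture it runs from (260,325) to (170,290), with the spoke ahead of it nearly upright. This is the last push, in the gap between the tube and that spoke.

```bash
python3 -m inch '[[0,10,0,0,0,0],[0,15,0,0,0,0],[0,15,0,0,0,0],[0,15,0,0,0,0],[0,15,0,0,0,0],[0,13,0,0,0,0],[0,1,3,0,0,0],[0,0,3,0,0,0],[0,0,4,0,0,0],[0,0,5,0,0,0],[0,0,5,0,0,0],[0,0,5,0,0,0]]'; python3 -c "
from h import *
st([0,59,46])"
```

```text
clock: 10.02
tool_pos: [0.623, 0.1202, 0.2045]
eef_rot: [0.693, 0.142, -0.141, -0.693]
contact_force: [2.1, -3.0, -0.1]
opening: 0.004
t 10.02 tcp [0.623  0.1202 0.2045] local mm [ 0.6  6.4 59.5] F loc [0.75, -3.62, -0.12] open 0.004
 q [-0.26  0.74 -0.01  1.58  0.01  0.83  0.13]  turn to goal (tool rotvec) [0.001 0.002 0.002]
 shift in tool mm [-0.5 13.4 52.6]  in goal frame [-0.6 13.5 52.6]
```

```bash
python3 -m inch '[[0,0.5,5,0,0,0],[0,1,5,0,0,0],[0,1,5,0,0,0],[0,1.5,5,0,0,0],[0,1.5,5,0,0,0],[0,1.5,5,0,0,0],[0,1.5,5,0,0,0],[0,1.5,4,0,0,0],[0,1.5,3,0,0,0],[0,0.5,2,0,0,0],[0,0,0,0,0,0]]'; python3 -c "
from h import *
st([0,59,46]);wheel_angle()
d=r.snapshot('scene');cv2.imwrite('pics/s4.png',cv2.resize(d['img'][80:260,180:380,::-1],None,fx=3,fy=3))"
```

```text
clock: 10.93
tool_pos: [0.605, 0.1613, 0.1915]
eef_rot: [-0.692, -0.141, 0.142, 0.693]
contact_force: [0.3, -0.3, -0.4]
opening: 0.003
t 10.93 tcp [0.605  0.1613 0.1915] local mm [ 0.  51.3 46.5] F loc [0.13, -0.35, -0.36] open 0.003
 q [-0.33  0.74 -0.    1.61  0.    0.78  0.07]  turn to goal (tool rotvec) [-0.001  0.003 -0.   ]
 shift in tool mm [-0.   0.5  7.7]  in goal frame [-0.   0.5  7.7]
scene [  2   0   0   0   2 103  73   0   0   0   1 119 116   0   0   0  21 239
  98  13   0   0   0   0   0   0   0   0   0  70   3   0   0   0   4  66] far(>103mm): -2.8 138
  spoke phase mod60 -1.973748615141937
top [ 0  0  0  0  0 13 18  0  0  0  2 71 34  0  0  0  5 60 19  1  0  0  0  0
  0  0  0  0  0  0  0  0  0  0  0  1] far(>103mm): -4.0 50
  spoke phase mod60 -0.6403430939105224
```

View pics/s4.png

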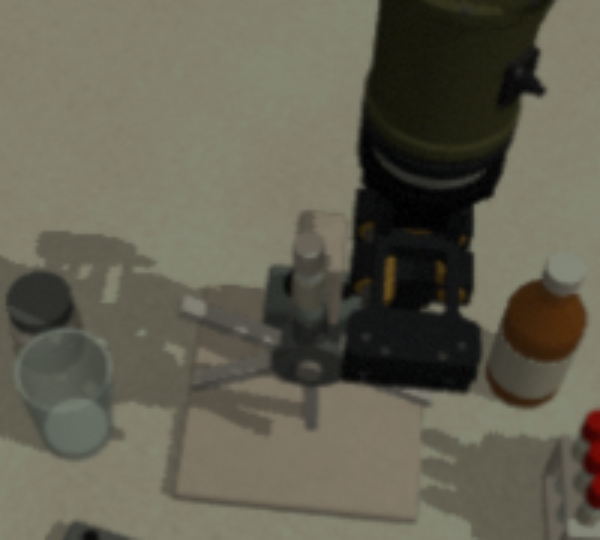

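The tube's cap shows at (310,245), nearly upright, about 2–4° short by depth. The gripper body is clear of it. I nudge 3 mm more, then back off and measure with nothing in the way.

```bash
python3 -m inch '[[0,0,1,0,0,0],[0,0,1,0,0,0],[0,0,1,0,0,0],[0,0,0,0,0,0],[0,0,0,0,0,0]]'; python3 -c "
from h import *
st();wheel_angle()"
```

```text
clock: 11.5
tool_pos: [0.6044, 0.1629, 0.1918]
eef_rot: [0.693, 0.141, -0.141, -0.693]
contact_force: [0.6, -1.1, 0.5]
opening: 0.005
t 11.50 tcp [0.6044 0.1629 0.1918] local mm [ 0.1 53.  46.8] F loc [0.11, -1.22, 0.52] open 0.005
 q [-0.34  0.74 -0.    1.62  0.    0.78  0.06]  turn to goal (tool rotvec) [0.    0.002 0.   ]
scene [  3   0   0   0   0  98  78   0   0   0   0 112 124   0   0   0  22 234
 106  15   0   0   0   1   0   0   0   0   0  70   4   0   0   0   2  64] far(>103mm): -2.5 134
  spoke phase mod60 -1.7027622488813405
top [ 0  0  0  0  0 16 16  0  0  0  0 59 48  0  0  0  5 57 20  1  0  0  0  0
  0  0  0  0  0  0  0  0  0  0  0  0] far(>103mm): -3.6 49
  spoke phase mod60 -0.20623343828622503
```

```bash
python3 -m inch '[[0,0,1,0,0,0],[0,0,1,0,0,0],[0,0,0,0,0,0],[0,0,0,0,0,0]]'; python3 -c "
from h import *
st();wheel_angle()"; python3 -m inch '[[0,-3,-2,0,0,0],[0,-10,0,0,0,0],[0,-20,2,0,0,0],[0,-25,5,0,0,0],[0,-25,10,0,0,0],[0,-25,20,0,0,0],[0,-10,30,0,0,0],[0,0,40,0,0,0],[0,0,40,0,0,0],[0,0,40,0,0,0],[0,0,20,0,0,0],[0,0,0,0,0,0]]'; python3 -c "
from h import *
st();wheel_angle()
d=r.snapshot('scene');cv2.imwrite('pics/s5.png',cv2.resize(d['img'][80:260,180:380,::-1],None,fx=3,fy=3)); np.savez('scene2.npz',W=world_pts(d),**d)
d=r.snapshot('top');np.savez('top2.npz',W=world_pts(d),**d);cv2.imwrite('pics/t5.png',cv2.resize(d['img'][120:280,110:330,::-1],None,fx=3,fy=3))"
```

```text
clock: 11.93
tool_pos: [0.6035, 0.1652, 0.1917]
eef_rot: [-0.693, -0.141, 0.141, 0.693]
contact_force: [0.7, 0.1, 1.0]
opening: 0.005
t 11.93 tcp [0.6035 0.1652 0.1917] local mm [ 0.1 55.5 46.7] F loc [0.74, -0.15, 1.01] open 0.005
 q [-0.34  0.74 -0.    1.62  0.    0.78  0.06]  turn to goal (tool rotvec) [-0.     0.002  0.   ]
scene [ 12   0   0   0   0  60 114   0   0   0   0  71 166   0   0   0  19 206
 126  20   0   0   0   0   0   0   0   0   0  71   8   0   0   0   0  59] far(>103mm): -1.2 133
  spoke phase mod60 -0.7379496167528601
top [ 0  0  0  0  0  8 26  1  0  0  0 33 73  0  0  0  4 54 23  0  0  0  0  0
  0  0  0  0  0  0  0  0  0  0  0  0] far(>103mm): -2.7 52
  spoke phase mod60 0.7773375340582365
clock: 13.03
tool_pos: [0.5189, 0.3612, 0.3104]
eef_rot: [-0.69, -0.144, 0.145, 0.694]
contact_force: [-0.8, 0.9, -0.5]
opening: 0.009
t 13.03 tcp [0.5189 0.3612 0.3104] local mm [ -1.4 268.9 165.4] F loc [-0.37, 1.15, -0.51] open 0.009
 q [-0.68  0.62  0.01  1.46 -0.01  1.06 -0.26]  turn to goal (tool rotvec) [-0.006  0.013 -0.   ]
scene [ 11   0   0   0   0  60 116   0   0   0   0  73 163   0   0   0  20 204
 126  11   0   0   3 214  24   0   0   0  12 164  14   0   0   0   0  60] far(>103mm): -1.7 119
  spoke phase mod60 -2.071232573089752
top [ 0  0  0  0  0 12 22  0  0  0  0 46 61  0  0  0  4 53 24  0  0  0  6 94
  4  0  0  0  1 36  0  0  0  0  0  0] far(>103mm): -2.7 52
  spoke phase mod60 -2.3665845747044623
```

View pics/s5.png

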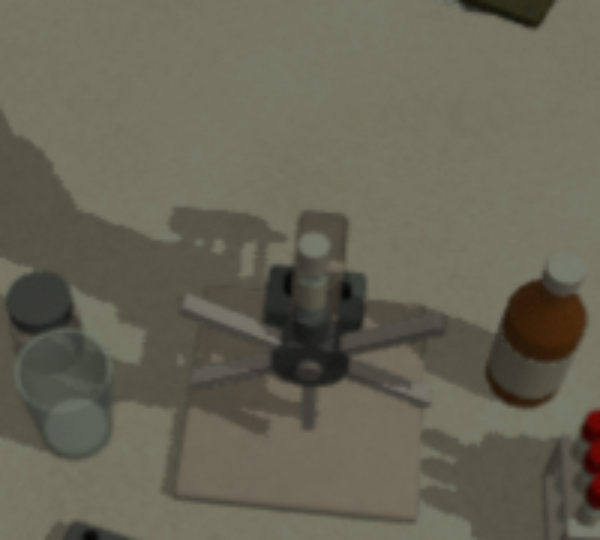

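View pics/t5.png

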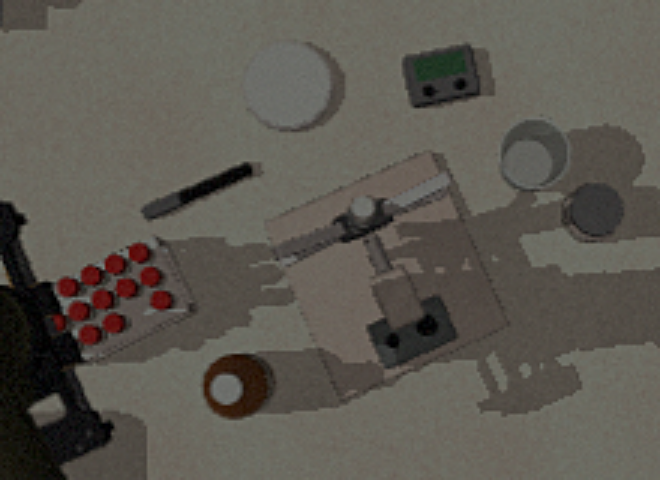

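The tube stands upright in both pictures: cap at (315,247) in the scene picture and (363,212) in the top one. The robot is well clear. Next I check the stand and the bystanders, and get the tube angle a second way.

```bash
python3 - <<'E'
from h import *
from scipy.optimize import least_squares
a=np.load("top.npz");b=np.load("top2.npz");s=np.load("scene2.npz");s0=np.load("scene.npz")
for n,A in [("scene0",s0),("scene2",s)]:
    W=A["W"].reshape(-1,3); m=(W[:,2]>0.009)&(W[:,2]<0.019)&(np.hypot(W[:,0]-0.59,W[:,1]-0.1)<0.135)
    print(n,cv2.minAreaRect((W[m][:,:2]*1000).astype(np.float32)))
for n,A in [("top0",a),("top2",b)]:
    W=A["W"].reshape(-1,3); m=(W[:,2]>0.165)&(W[:,2]<0.175)&(np.hypot(W[:,0]-0.555,W[:,1]-0.084)<0.035)
    print(n,cv2.minAreaRect((W[m][:,:2]*1000).astype(np.float32)))
for n,A in [("top",b),("scene",s)]:
    L=local(A["W"].reshape(-1,3))*1000
    m=(np.hypot(L[:,0],L[:,1])<20)&(L[:,2]>112); print(n,"cap top pts",m.sum(),L[m].mean(0).round(1), "tilt deg",np.degrees(np.arctan2(np.median(L[m,1]),118)).round(2))
    # cylinder fit of tube: radius 9.5 cap z 99..117 
    m=(np.hypot(L[:,0],L[:,1])<20)&(L[:,2]>99)&(L[:,2]<114); Q=L[m]
    f=least_squares(lambda p: np.hypot(Q[:,0]-p[0],Q[:,1]-p[1])-9.5,[0,0],loss='soft_l1'); print(" cap axis at",f.x.round(1),m.sum(),"deg",np.degrees(np.arctan2(f.x[1],107)).round(2))
d0=a["img"].astype(int);d1=b["img"].astype(int)
df=(abs(a["W"][...,2]-b["W"][...,2])>0.01)
n,l,st_,c=cv2.connectedComponentsWithStats(df.astype(np.uint8))
print([(st_[i].tolist()) for i in range(1,n) if st_[i,4]>12])
E
```

```text
scene0 ((583.7760620117188, 97.61630249023438), (191.36553955078125, 180.35189819335938), 22.862369537353516)
scene2 ((584.45361328125, 97.64720153808594), (191.36737060546875, 180.10231018066406), 23.03158187866211)
top0 ((555.3446655273438, 83.4532241821289), (49.640159606933594, 33.806461334228516), 23.02277374267578)
top2 ((555.1983032226562, 83.47032165527344), (49.214988708496094, 32.92790985107422), 23.50925636291504)
top cap top pts 50 [ -1.1  -5.5 116.7] tilt deg -2.65
 cap axis at [-1.  -4.7] 7 deg -2.5
scene cap top pts 92 [  1.6  -3.5 116.7] tilt deg -1.73
 cap axis at [-0.7 -3.7] 50 deg -1.96
[[21, 0, 10, 6, 22], [33, 0, 8, 10, 20], [73, 0, 8, 6, 15], [145, 0, 8, 9, 22], [222, 1, 16, 9, 30], [272, 0, 8, 7, 22], [287, 1, 6, 7, 13], [308, 0, 8, 9, 19], [342, 0, 8, 6, 20], [372, 0, 11, 6, 15], [453, 0, 15, 14, 63], [467, 0, 13, 21, 54], [497, 0, 13, 13, 42], [42, 2, 5, 10, 17], [214, 3, 6, 6, 13], [259, 2, 9, 6, 18], [317, 2, 12, 7, 18], [413, 3, 6, 5, 13], [421, 2, 10, 7, 24], [11, 5, 12, 8, 24], [54, 5, 13, 9, 42], [177, 4, 15, 9, 34], [367, 4, 11, 18, 40], [436, 4, 8, 9,
[... 3991 characters left out ...]
 13, 9, 22], [76, 85, 10, 9, 25], [133, 84, 7, 8, 17], [311, 84, 5, 6, 13], [434, 85, 13, 6, 21], [259, 86, 7, 5, 13], [38, 88, 7, 8, 17], [118, 88, 7, 6, 13], [503, 89, 8, 9, 20], [55, 90, 6, 7, 15], [4, 96, 5, 10, 20], [14, 99, 10, 8, 21], [17, 115, 7, 7, 17], [0, 117, 6, 7, 17], [11, 120, 8, 7, 17], [12, 130, 12, 9, 27], [1, 149, 10, 6, 16], [12, 151, 12, 9, 20], [0, 153, 6, 7, 17], [8, 162, 6, 9, 18], [16, 173, 7, 5, 14], [0, 176, 6, 7, 15], [243, 177, 18, 12, 98], [5, 178, 7, 6, 17], [39, 185, 138, 199, 13621], [223, 185, 12, 12, 96], [16, 194, 7, 8, 15], [198, 197, 19, 12, 96], [14, 211, 8, 13, 30], [13, 236, 9, 5, 13], [4, 247, 10, 6, 17], [15, 252, 8, 10, 18], [0, 309, 80, 75, 3641]]
```

```bash
python3 -c "
from h import *
st();print(r.finish_job())"
```

```text
t 13.23 tcp [0.5244 0.3516 0.3102] local mm [-1.000e-01  2.580e+02  1.652e+02] F loc [0.43, -0.34, -0.52] open 0.009
 q [-0.67  0.62  0.02  1.46 -0.01  1.06 -0.25]  turn to goal (tool rotvec) [ 0.001 -0.001  0.   ]
the job is handed in; nothing more can be done
None
```

I turned the wheel with three gentle sideways pushes, each on a bare spoke near the top, using the shut fingertips pointing down. I let go twice in between, with the tube about 118° and 57° from upright. Then I lifted the fingers clear, moved the arm aside and handed the job in at 13.2 s. No verdict is reported.

**Tube angle:** It stands about 1.7° to 2.7° short of upright in both cameras, by several estimates; the limit is 7°. I expect calibration error to add about 1°. An angle worked out from the fingertip position during the pushes came out about 2.5° lower than the cameras.

**Wheel:** Readings just before and after the fingers left it agreed within about half a degree for the tube. After the pushes the highest force reading was about 3.6 N; I did not read force during them, and the sensor noise is about 1 N.

**Stand:** It shifted less than 1 mm between the first and last pictures.

**Bystanders:** Depth changed on the bench only at the wheel and under the arm. The rack was partly hidden by the arm in the last top view, so I did not check it fully, but the arm passed well above it.

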